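# Load a tissue cassette into the block imager

### The arm

A 6-joint arm with a two-finger parallel gripper is mounted at the origin on the work surface. World frame = base frame: x ahead of the robot, y to its left, z up, the work surface at z = 0. Lengths are in m, angles in rad, forces in N, time in s.
With the tool pointing down it reaches from about 0.35 to 0.85 m from the base axis. Payload 8.1 kg.
Tool frame: the origin (TCP) lies at the very end of the fingers, on their centre line; the grasp point (between the pads) lies robot.hold_point_z behind it (robot.hold_point_z is the distance from the TCP to the grasp point, in m); z points along the fingers, y is the direction in which the jaws open and shut (so a half turn about z gives the same grasp; the last joint's range is limited). The gripper opens to 93 mm and grips with 3 to 60 N. Pads are 15 mm wide; open, the fingers measure 128 mm over their backs; the gripper's body (75 mm by 188 mm) begins 65 mm behind the grasp point.
Start: joints at [1.255, 0.13, 1.488, -0, 1.523, -0.085], TCP at [0.137, 0.584, 0.219] pointing down, gripper open.
Joint ranges: [-2.96, 2.96], [-0.89, 2.26], [0.02, 2.5], [-1.34, 4.48], [0, 2.73], [-2.66, 2.66]. Speed limits (rad/s): [2.39, 2.39, 2.79, 3.14, 3.14, 3.14].

### API

Orientations are given as a rotation vector (axis times angle).
In Python, from plant import robot, cams gives the robot as it stands. The module is installed in compiled form; this text tells all that it offers.
- The arm moves only by the tool step_arm, never from a script. Its argument "deltas" is a list of rows, each an object with "offset": the shift along the tool's x, y, z in cm, a list of three; "roll": the turn about the tool's z in rad. In form: [{"offset": [x, y, z], "roll": roll}, ...]. A call has 1 to 12 rows; each row shifts and turns the commanded pose from where the row before left it, along the tool's axes as they then stand; what a row does not reach is not made up. A row lasts 1/8 s, in which the tool goes at most 62.5 mm and 10.7 degrees, less where a joint would pass 70% of its speed; a pose out of reach is approached as far as the arm can. A call with a gripper value outside its range is refused whole. "fingers" is the finger opening in cm, from 0 to 9.3, set as the call begins (left out, the last holds). The fingers move at their own pace and stop on an object; "grip_force" is the grip in N (left out, the last holds). Time passes only in rows, so rows that do not move let the fingers close. It gives the time, the measured TCP pose, the force and the opening at its end, in the units of the state.
- robot.read_state(): the state, without advancing time (a new reading comes with each control period).
- cams.read_camera(name): name is "side" or "top"; returns a dict with "pixels" (384x512x3 uint8, red, green, blue), "fx", "fy", "cx", "cy" (pixels), "k1" (the pictures are not rectified: a ray, as slopes to the right and down, at radius r is drawn at 1 + k1 r^2 times it, then the intrinsics apply), "extrinsics" (4x4, takes a point from world to camera coordinates). Camera axes: x right, y down, z forward; pixel columns grow to the right and rows downward; lengths in m; the calibration is good to about 2 mm. A picture is of the moment at which its call begins. There is no depth.
- robot.close_job(): hands the job in, once; it reports no verdict.
Trained networks look in a picture, given as the dict that the camera call returned (one of the last four; its "shot" number tells which), for a name from the list of things; names that differ only in an ending like _2 or _b are one class to them, and where a whole thing is asked for, a point or a joint stands for the part that bears it (a point fixed in the world has none). Each returns a list of dicts, best first, with "score" (0 to 1); they miss things now and then, are a little off and sometimes report something else, mostly with a low value. They report only what shows in the picture. A call takes as long as a camera call.
- cams.boxes_of(picture, thing): "xy" ([column, row] in pixels, amid what is visible of it).
- cams.silhouettes(picture, thing): "mask" (384x512 bool, what is visible of it) and "xy" ([column, row] in pixels, amid what is visible of it).
- cams.pinpoint(picture, thing): "xy" ([column, row] in pixels: a listed point, or the origin of a listed thing).
The state is a dict: "t": time; "q": joint angles; "dq": joint speeds; "joint_torque": joint torques, N m; "tool_pos": TCP position; "orientation": TCP orientation; "force": force on the tool from outside, world axes, zero at the start; "wrist_torque": the same for the moment, N m; "opening": finger opening in m.
Only numpy, scipy, OpenCV 4.12 (cv2) and the standard library are available. Lean on these libraries where they do the work, as an engineer would, in place of code of your own. Each camera call takes 0.05 s, during which the arm holds its last target. There are 200 camera calls.

### The job

Press the release on the block imager so that its tray springs fully out. Lay the tissue cassette flat inside the fence on the tray, wax side up and with its sloped label end towards the tray's front panel, setting it down gently and not dropping it. Then push the tray smoothly home, without slamming it, until it clicks and stays shut with the cassette still lying in the fence; leave the other things on the bench alone.

Things in the scene. Friction and masses are not known exactly. Their poses are not given: they have to be found in the camera images.
- imager: The block imager, fixed: a low white bench instrument 220 mm deep (x), 206 mm wide (y), flat roof 113 mm above the bench with an optics hood to 162 mm on its rear half. Origin at the centre of its underside; the tray comes out of its front, which faces its -x.
- release_top (a point): Centre of the top of the release: a plain metal push cap 34 x 18 mm (34 along the tray's travel), standing 10 mm above the imager's roof, 78 mm to the side of the tray's middle line; the optics hood rises from the roof 77 mm behind it. Axes as nest.
- release (a joint): How far the release cap is pressed down, in m: 0 up, 0.007 fully down. A spring pushes it up, 1.5 N at the start and 4.5 N fully down. Pressed 6 mm or more it frees the tray. The cap also dips by itself and comes up again as the tray clicks home.
- tray (a joint): How far the tray has slid out, in m: 0 latched shut, 0.085 fully out. A damped spring drives it out in about a second once freed (6 N when shut, 1 N fully out). To latch it, push it about 1 mm past 0 (the stop is at -0.004; about 10 N near the end), then let go: it rests at 0. If not latched it slides out again.
- nest (a point): Centre of the fenced place, on top of the tray's floor plate (90 x 100 mm, open sides), 55 mm above the bench; moves with the tray. x points into the imager along the tray's travel, y across, z up. Fence: 3 mm high, 3 mm thick, inside 46 (x) by 34 mm (y). The front panel's inside is 44 mm away at -x; with the tray out, the imager's front is 45 mm away at +x. Shut, it is hidden.
- tray_front (a point): Centre of the outer face of the tray's white front panel, 65 mm above the bench; the panel is 126 mm wide (y), 60 mm high (from 35 to 95 mm above the bench) and 10 mm thick; shut, its outer face stands 14 mm proud of the imager's front. Axes as nest: push along +x.
- cassette_mid (a point): Middle, half-way up, of the tissue cassette: a white plastic plate 40 mm (x) by 28 mm (y) by 10 mm with a cream wax block 26 x 23 mm, 6 mm high, on top (16 mm in all), 15 to 30 g, lying loose on the bench wax side up. This point is 8 mm above its underside. The sloped label end is its -x end.
- cassette_label (a point): Middle of the sloped label end of the cassette, 16 mm from the middle along the cassette's -x, 6 mm above its underside.
- mould: Bystander: steel embedding mould, an open tray 44 x 34 x 12 mm; origin at the centre of its underside. Leave it.
- jar: Bystander: small specimen jar, 44 mm in diameter, 55 mm high; origin at the centre of its underside. Leave it.
- dispenser: Bystander: blade dispenser, a flat box 85 x 26 x 18 mm with a knob on top (24 mm in all); origin at the centre of its underside. Leave it.

How it is judged:
By the outcome, as a careful person would: the job done as asked, in the order asked, and still so for the second after the job is handed in, with the robot touching nothing.
It also fails if it takes over 58 s, if anything falls off the work surface, if the arm or the gripper's body presses on something with over 40 N, if the wrist force passes 120 N, or if a joint passes its speed limit or range.

## Working session

There is one attempt and no reset: what is moved stays moved. The work goes in short steps, Python scripts to look and compute and a tool call to move; the robot and the scene stay as the last step left them, time stands still between calls to the robot, and variables do not carry over. Pictures are saved under pics/ and viewed, about 8 in all and at most 12, crops included, and the job is handed in when it is done.

Besides the shell and the picture viewer there is one more tool, called after "Call:" in YAML: its name, and indented under it one key for each argument. step_arm: Moves the arm, as the interface text tells. Its arguments: {"type":"object","properties":{"deltas":{"type":"array"},"fingers":{"type":"number"},"grip_force":{"type":"number"}},"required":["deltas"]}

```bash
mkdir -p pics; cat > h.py <<'E'
import numpy as np, cv2
from scipy.optimize import least_squares
from scipy.spatial.transform import Rotation as R
from plant import robot, cams
def ray(p,uv):
    d=np.array([(uv[0]-p['cx'])/p['fx'],(uv[1]-p['cy'])/p['fy']]); u=d.copy()
    for _ in range(20): u=d/(1+p['k1']*(u@u))
    E=np.array(p['extrinsics']); r=E[:3,:3].T@np.array([u[0],u[1],1.]); c=-E[:3,:3].T@E[:3,3]
    return c,r/np.linalg.norm(r)
def onz(p,uv,z):
    c,r=ray(p,uv); return c+r*(z-c[2])/r[2]
def tri(a,ua,b,ub):
    c1,r1=ray(a,ua);c2,r2=ray(b,ub)
    A=np.stack([r1,-r2],1);s=np.linalg.lstsq(A,c2-c1,rcond=None)[0]
    x,y=c1+s[0]*r1,c2+s[1]*r2
    return (x+y)/2,np.linalg.norm(x-y)
def proj(p,X):
    E=np.array(p['extrinsics']);c=E[:3,:3]@np.array(X)+E[:3,3];u=c[:2]/c[2];u=u*(1+p['k1']*(u@u))
    return np.array([u[0]*p['fx']+p['cx'],u[1]*p['fy']+p['cy']])
def save(p,n,crop=None,s=1):
    im=cv2.cvtColor(np.array(p['pixels']),cv2.COLOR_RGB2BGR)
    if crop: im=im[crop[1]:crop[3],crop[0]:crop[2]]
    cv2.imwrite('pics/'+n,cv2.resize(im,None,fx=s,fy=s,interpolation=cv2.INTER_CUBIC))
def look(things):
    a,b=cams.read_camera('top'),cams.read_camera('side')
    for t in things:
        f=[cams.pinpoint(q,t) for q in (a,b)]
        for q,l in zip('ts',f): print(t,q,[(np.round(d['xy'],1).tolist(),round(d['score'],2)) for d in l[:2]])
        if f[0] and f[1]:
            X,e=tri(a,f[0][0]['xy'],b,f[1][0]['xy']); print('   ->',X.round(4),'gap',round(e,4))
    return a,b
E
python3 - <<'E'
from h import *
a,b=look(['imager','release_top','tray_front','cassette_mid','cassette_label','mould','jar','dispenser'])
im=np.vstack([np.array(a['pixels']),np.array(b['pixels'])])
save(a,'a1.png',s=1.5);save(b,'b1.png',s=1.5)
s=robot.read_state();print(s['t'],s['tool_pos'],s['orientation'],s['force'],s['opening'],robot.hold_point_z)
for p in(a,b):print(ray(p,(256,192)))
E
```

```text
imager t [([163.6, 185.0], 0.96), ([339.1, 180.9], 0.45)]
imager s [([202.5, 152.6], 0.58), ([213.8, 148.4], 0.28)]
   -> [6.113e-01 2.641e-01 1.000e-04] gap 0.0071
release_top t [([182.4, 208.4], 0.59)]
release_top s [([325.9, 216.7], 0.49), ([188.9, 146.6], 0.44)]
   -> [0.6305 0.0406 0.0362] gap 0.371
tray_front t [([209.5, 184.2], 0.72)]
tray_front s [([228.7, 161.1], 0.95)]
   -> [0.6085 0.1307 0.0713] gap 0.0032
cassette_mid t [([360.7, 232.1], 0.61)]
cassette_mid s [([295.4, 317.1], 0.48)]
   -> [ 0.4861 -0.2765  0.0063] gap 0.0068
cassette_label t [([360.6, 237.1], 0.69)]
cassette_label s [([327.0, 215.0], 0.73), ([296.4, 320.8], 0.67)]
   -> [ 0.5049 -0.2415  0.2943] gap 0.0663
mould t []
mould s [([244.2, 280.6], 0.51)]
jar t [([340.9, 180.8], 0.53)]
jar s [([329.5, 267.0], 0.64)]
   -> [ 0.6306 -0.225  -0.0022] gap 0.0024
dispenser t [([297.9, 142.7], 0.83)]
dispenser s [([326.4, 213.9], 0.56)]
   -> [ 0.7359 -0.105  -0.0051] gap 0.0045
0.9 [0.13725571 0.58412399 0.21867694] [3.61788172e-01 3.12066470e+00 1.46226816e-04] [-0.68032048 -0.90470716 -0.19203995] 0.09279586765952333 0.0188
(array([0.50503145, 0.00281911, 1.33421299]), array([ 0.06645985,  0.00571917, -0.99777271]))
(array([ 0.11897195, -0.56882159,  0.89588172]), array([ 0.43110823,  0.51575963, -0.74036323]))
```

View pics/a1.png

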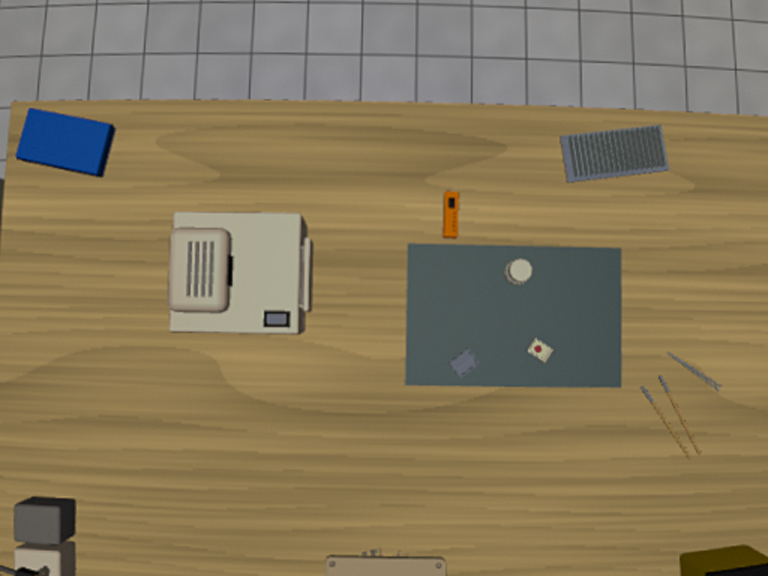

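View pics/b1.png

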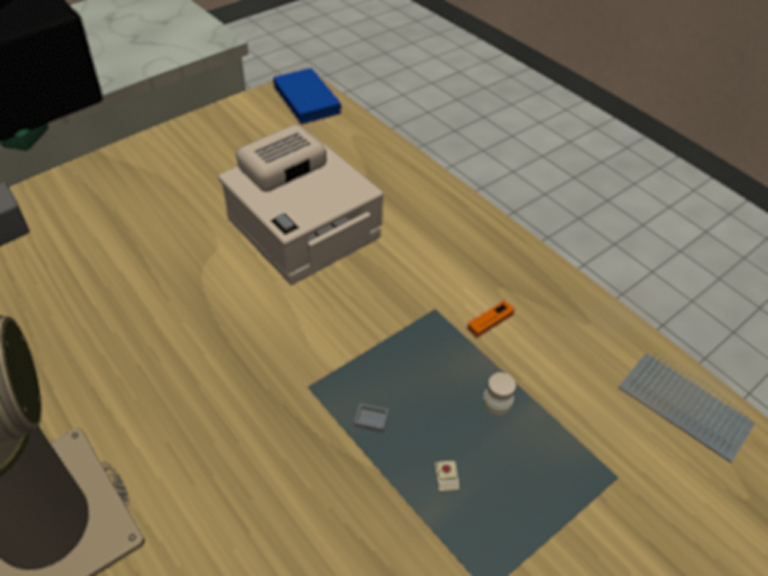

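The top view shows the imager at about (240,270) of the 1.5x picture with its front facing right (world -y), the release at (277,318), the cassette at (540,350), the mould at (463,362) and the jar at (519,270). The side view agrees: release (285,222), cassette (447,476).

```bash
python3 - <<'E'
from h import *
P=[]
for k in range(3):
    a,b=cams.read_camera('top'),cams.read_camera('side')
    for n,z in (('cassette_mid',.008),('cassette_label',.006),('release_top',.123),('tray_front',.065),('imager',0)):
        for q,p in (('t',a),('s',b)):
            print(n,q,[(np.array(d['xy']).round(1).tolist(),round(d['score'],2),onz(p,d['xy'],z)[:2].round(4).tolist()) for d in cams.pinpoint(p,n)[:2]])
for q,p in (('t',a),('s',b)):
    for n in('cassette_mid','release_top','imager','tray_front'):
        for d in cams.silhouettes(p,n)[:2]:
            m=np.array(d['mask']).astype(np.uint8);c=max(cv2.findContours(m,0,2)[0],key=cv2.contourArea)
            r=cv2.minAreaRect(c)
            print(n,q,round(d['score'],2),m.sum(),np.round(d['xy'],1),r)
            z={'cassette_mid':.01,'release_top':.123,'imager':.113,'tray_front':.095}[n]
            print('   box',np.array([onz(p,u,z)[:2] for u in cv2.boxPoints(r)]).round(4).tolist())
ca=np.array(a['pixels'])[208:258,285:385];cb=np.array(b['pixels'])[292:342,245:345]
ra=np.array(a['pixels'])[130:230,105:215]; 
f=lambda i,s:cv2.resize(i,None,fx=s,fy=s,interpolation=cv2.INTER_CUBIC)
w=np.vstack([f(ca,6),f(cb,6)])
cv2.imwrite('pics/c.png',w[:,:,::-1])
E
```

```text
cassette_mid t [([359.5, 234.2], 0.45, [0.483, -0.275])]
cassette_mid s [([294.9, 316.5], 0.48, [0.4827, -0.2734])]
cassette_label t [([362.4, 238.9], 0.61, [0.4702, -0.2836])]
cassette_label s [([297.4, 322.4], 0.51, [0.4786, -0.2862])]
release_top t [([187.2, 208.4], 0.5, [0.5414, 0.1806])]
release_top s [([250.0, 277.7], 0.71, [0.422, -0.197]), ([215.3, 151.3], 0.69, [0.5734, 0.1331])]
tray_front t [([208.5, 184.0], 0.74, [0.6082, 0.1349])]
tray_front s [([226.9, 160.3], 0.73, [0.6117, 0.1403])]
imager t [([161.4, 186.1], 0.7, [0.6051, 0.2721])]
imager s [([202.9, 151.8], 0.79, [0.6169, 0.2642]), ([188.0, 146.1], 0.66, [0.5966, 0.3095])]
cassette_mid t [([360.7, 232.4], 0.61, [0.4879, -0.2783])]
cassette_mid s [([294.1, 319.4], 0.69, [0.4769, -0.2774])]
cassette_label t [([362.3, 235.1], 0.43, [0.4806, -0.2832])]
cassette_label s [([298.5, 324.3], 0.68, [0.4775, -0.2908])]
release_top t [([185.3, 209.8], 0.63, [0.5378, 0.1852])]
release_top s [([187.2, 146.5], 0.51, [0.5287, 0.1889])]
tray_front t [([208.9, 181.8], 0.64, [0.614, 0.134])]
tray_front s [([227.0, 161.8], 0.89, [0.608
[... 2009 characters left out ...]
.2945], [0.4601, -0.3082], [0.4383, -0.3377], [0.4164, -0.3243]]
release_top s 0.58 81 [189.5 150.7] ((189.25001525878906, 147.25001525878906), (12.020814895629883, 7.071067810058594), 45.0)
   box [[0.5215, 0.1989], [0.5412, 0.207], [0.5408, 0.1682], [0.5215, 0.1607]]
imager s 0.83 7601 [201.5 132.4] ((199.49508666992188, 134.71939086914062), (107.93502807617188, 87.07238006591797), 43.99491500854492)
   box [[0.4543, 0.347], [0.7385, 0.4984], [0.7077, 0.093], [0.4696, 0.0137]]
tray_front s 0.62 916 [222.  156.8] ((225.50741577148438, 158.07684326171875), (22.10085678100586, 50.25007247924805), 62.7004280090332)
   box [[0.5387, 0.1591], [0.6782, 0.1609], [0.6534, 0.0871], [0.5206, 0.0888]]
```

View pics/c.png

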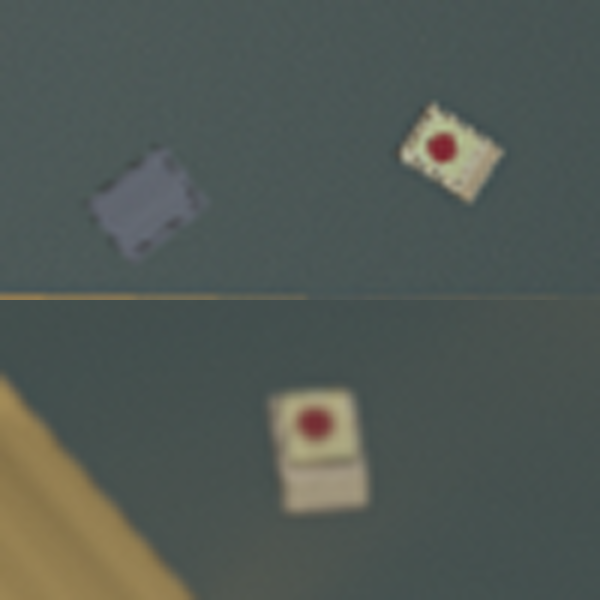

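The crop shows the cassette wax up, with its label end at the lower right in the top view (corners about (433,103), (400,152), (470,202), (503,150) of the crop), so the label points roughly along world (-0.57,-0.82). I'll check models of the imager and cassette against both pictures.

```bash
cat >> h.py <<'E'
def box(x0,x1,y0,y1,z0,z1): return np.array([[x,y,z] for x in(x0,x1) for y in (y0,y1) for z in(z0,z1)])
def T(c,yaw,pts): return R.from_euler('z',yaw).apply(pts)+np.array([c[0],c[1],c[2] if len(c)>2 else 0])
def draw(im,p,P,off,s,col):
    q=[((proj(p,x)-off+.5)*s-.5).round().astype(int) for x in P]
    for i in range(8):
        for k in (1,2,4):
            if not i&k: cv2.line(im,tuple(map(int,q[i])),tuple(map(int,q[i|k])),col,1)
def overlay(p,rect,s,boxes):
    x0,y0,x1,y1=rect
    im=np.ascontiguousarray(cv2.resize(np.array(p['pixels'])[y0:y1,x0:x1,::-1],None,fx=s,fy=s,interpolation=cv2.INTER_CUBIC))
    for P,c in boxes: draw(im,p,P,np.array([x0,y0]),s,c)
    return im
E
python3 - <<'E'
from h import *
a,b=cams.read_camera('top'),cams.read_camera('side')
off=np.array([285,208])
cor=np.array([[433,103],[400,152],[470,202],[503,150]])/6+off
W=np.array([onz(a,u,.01 if i<2 else .006) for i,u in enumerate(cor)]);print(W.round(4))
sb=[onz(b,u,.004) for u in((292.5,327.5),(306.7,325.8))];print(np.round(sb,4))
print('wax far edge',np.round([onz(b,(245+x/6,292+(y-300)/6),.016) for x,y in((282,395),(350,390))],4))
d=W[:2].mean(0)-W[2:].mean(0);yaw=np.arctan2(d[1],d[0]);c=W.mean(0)[:2];print('cass',c,np.degrees(yaw),np.linalg.norm(d))
I=(0.609,0.264);y=np.pi/2
B=[(T(I,y,box(-.11,.11,-.103,.103,0,.113)),(0,0,255)),(T(I,y,box(-.124,-.114,-.063,.063,.035,.095)),(0,255,0))]
C=[(T(c,yaw,box(-.02,.02,-.014,.014,0,.01)),(255,0,0))]
i1=overlay(a,(105,130,220,230),4,B);i2=overlay(b,(140,75,260,195),4,B)
i3=overlay(a,(340,215,380,250),7,C);i4=overlay(b,(280,300,320,335),7,C)
w=np.zeros((480+245,960,3),np.uint8);w[:400,:460]=i1;w[:480,470:950]=i2;w[480:725,:280]=i3;w[480:725,470:750]=i4
cv2.imwrite('pics/d.png',cv2.resize(w,(794,600)))
E
```

```text
[[ 0.5076 -0.2679  0.01  ]
 [ 0.4851 -0.2529  0.01  ]
 [ 0.4626 -0.2863  0.006 ]
 [ 0.4866 -0.3014  0.006 ]]
[[ 0.4638 -0.2879  0.004 ]
 [ 0.4894 -0.3033  0.004 ]]
wax far edge [[ 0.4879 -0.2573  0.016 ]
 [ 0.5079 -0.2705  0.016 ]]
cass [ 0.4854664  -0.27713027] 56.95901067816494 0.04004368569311969
```

View pics/d.png

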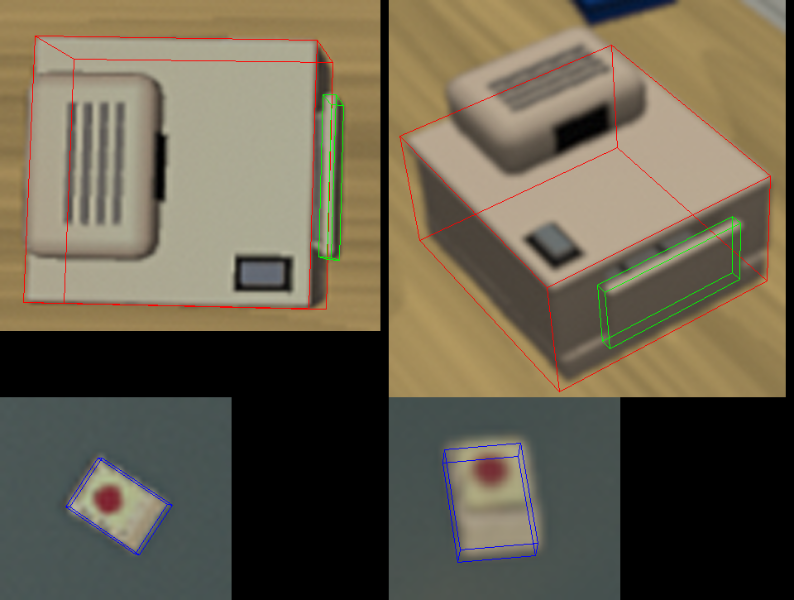

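The models fit both pictures within about 2 mm: cassette (0.4855, -0.277), yaw 57°; imager (0.610, 0.265), yaw 90°; release about (0.531, 0.184). First I close the fingers, turn the tool so its jaws lie along world x, and go over to the release.

Call:
step_arm:
  deltas:
    - {"offset": [0,0,0],"roll": 0.1674}
    - {"offset": [0,0,0],"roll": 0.1674}
    - {"offset": [0,0,0],"roll": 0.1674}
    - {"offset": [0,0,0],"roll": 0.1674}
    - {"offset": [0,0,0],"roll": 0.1674}
    - {"offset": [0,0,0],"roll": 0.1674}
    - {"offset": [0,0,0],"roll": 0.1674}
    - {"offset": [0,0,0],"roll": 0.1674}
  fingers: 0
  grip_force: 10

```text
t: 4.2
tool_pos: [0.1372, 0.5841, 0.2186]
orientation: [2.227, 2.216, -0.0]
force: [0.2, -0.4, 0.4]
opening: 0.0174
```

Call:
step_arm:
  deltas:
    - {"offset": [-3.33,3.28,0],"roll": 0}
    - {"offset": [-3.33,3.28,0],"roll": 0}
    - {"offset": [-3.33,3.28,0],"roll": 0}
    - {"offset": [-3.33,3.28,0],"roll": 0}
    - {"offset": [-3.33,3.28,0],"roll": 0}
    - {"offset": [-3.33,3.28,0],"roll": 0}
    - {"offset": [-3.33,3.28,0],"roll": 0}
    - {"offset": [-3.33,3.28,0],"roll": 0}
    - {"offset": [-3.33,3.28,0],"roll": 0}
    - {"offset": [-3.33,3.28,0],"roll": 0}
    - {"offset": [-3.33,3.28,0],"roll": 0}
    - {"offset": [-3.33,3.28,0],"roll": 0}

```text
t: 5.7
tool_pos: [0.5322, 0.1836, 0.2188]
orientation: [2.221, 2.222, 0.001]
force: [0.5, 0.7, 0.5]
opening: 0.0005
```

Call:
step_arm:
  deltas:
    - {"offset": [0,0,3],"roll": 0}
    - {"offset": [0,0,3],"roll": 0}
    - {"offset": [0,0,2],"roll": 0}
    - {"offset": [0,0,0.8],"roll": 0}
    - {"offset": [0,0,0.4],"roll": 0}
    - {"offset": [0,0,0.4],"roll": 0}
    - {"offset": [0,0,0.4],"roll": 0}
    - {"offset": [0,0,0.25],"roll": 0}
    - {"offset": [0,0,0],"roll": 0}
    - {"offset": [0,0,0],"roll": 0}

```text
t: 6.95
tool_pos: [0.5318, 0.185, 0.1168]
orientation: [2.22, 2.222, 0.002]
force: [0.7, 1.5, 3.1]
opening: 0.0006
```

Call:
step_arm:
  deltas:
    - {"offset": [0,0,0.06],"roll": 0}
    - {"offset": [0,0,0.06],"roll": 0}
    - {"offset": [0,0,0],"roll": 0}

```text
t: 7.32
tool_pos: [0.5318, 0.185, 0.1162]
orientation: [2.22, 2.222, 0.002]
force: [-0.0, 1.1, 9.7]
opening: 0.0005
```

```bash
python3 - <<'E'
from h import *
s=robot.read_state();print(s['tool_pos'],s['force'])
a,b=cams.read_camera('top'),cams.read_camera('side')
i=np.hstack([overlay(a,(105,130,225,230),3,[]),overlay(b,(150,95,270,195),3,[])])
cv2.imwrite('pics/e.png',i)
for p in(a,b):
  for n,z in(('tray_front',.065),('nest',.055)):print(n,[(d['score'],onz(p,d['xy'],z).round(4)) for d in cams.pinpoint(p,n)[:2]])
E
```

```text
[0.5318156  0.1849809  0.11621076] [-0.01513766  1.07000823  9.65070565]
tray_front [(0.83, array([0.6082, 0.0492, 0.065 ]))]
nest [(0.64, array([0.6126, 0.1109, 0.055 ])), (0.56, array([ 0.4641, -0.1372,  0.055 ]))]
tray_front [(0.7, array([0.615, 0.063, 0.065])), (0.46, array([ 0.4647, -0.2975,  0.065 ]))]
nest [(0.68, array([0.6025, 0.1004, 0.055 ]))]
```

View pics/e.png

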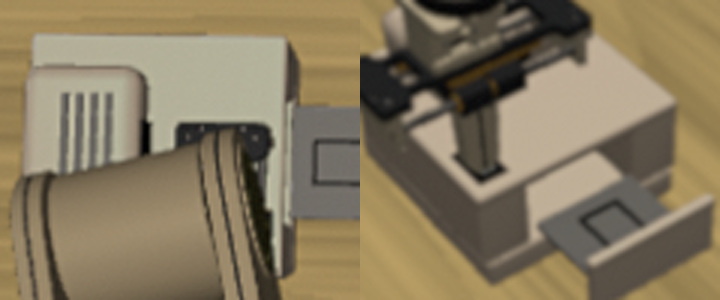

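The pictures show the tray fully out with its fenced place at about (335,160) in the left crop and (610,225) in the right. Now I lift and go to the cassette.

Call:
step_arm:
  deltas:
    - {"offset": [0,0,-2],"roll": 0}
    - {"offset": [0,0,-4],"roll": 0}
    - {"offset": [0,0,-3],"roll": 0}
    - {"offset": [-5.13,-0.51,0],"roll": 0}
    - {"offset": [-5.13,-0.51,0],"roll": 0}
    - {"offset": [-5.13,-0.51,0],"roll": 0}
    - {"offset": [-5.13,-0.51,0],"roll": 0}
    - {"offset": [-5.13,-0.51,0],"roll": 0}
    - {"offset": [-5.13,-0.51,0],"roll": 0}
    - {"offset": [-5.13,-0.51,0],"roll": 0}
    - {"offset": [-5.13,-0.51,0],"roll": 0}
    - {"offset": [-5.13,-0.51,0],"roll": 0}
  fingers: 6

```text
t: 9.12
tool_pos: [0.4848, -0.2784, 0.2053]
orientation: [-2.22, -2.222, 0.0]
force: [0.6, 0.4, 1.3]
opening: 0.0601
```

Call:
step_arm:
  deltas:
    - {"offset": [0,0,0],"roll": 0.144}
    - {"offset": [0,0,0],"roll": 0.144}
    - {"offset": [0,0,0],"roll": 0.144}
    - {"offset": [0,0,0],"roll": 0.144}
    - {"offset": [0,0,3],"roll": 0}
    - {"offset": [0,0,4],"roll": 0}
    - {"offset": [0,0,4],"roll": 0}
    - {"offset": [0,0,3],"roll": 0}
    - {"offset": [0,0,0],"roll": 0}
    - {"offset": [0,0,0],"roll": 0}

```text
t: 10.38
tool_pos: [0.4862, -0.2773, 0.0665]
orientation: [2.759, 1.5, 0.001]
force: [0.4, -0.8, 0.4]
opening: 0.0601
```

```bash
python3 - <<'E'
from h import *
s=robot.read_state();print(s['t'],s['tool_pos'],s['force'],s['opening'],R.from_rotvec(s['orientation']).as_matrix().round(4))
E
```

```text
10.375 [ 0.48620553 -0.27733699  0.06648517] [ 0.42302257 -0.8168187   0.43647677] 0.06014842320340964 [[ 5.440e-01  8.391e-01  9.000e-04]
 [ 8.391e-01 -5.440e-01 -7.000e-04]
 [-1.000e-04  1.200e-03 -1.000e+00]]
```

Call:
step_arm:
  deltas:
    - {"offset": [0,0,2],"roll": 0}
    - {"offset": [0,0,2],"roll": 0}
    - {"offset": [0,0,1.2],"roll": 0}
    - {"offset": [0,0,0.6],"roll": 0}
    - {"offset": [0,0,0.4],"roll": 0}
    - {"offset": [0,0,0],"roll": 0}
    - {"offset": [0,0,0],"roll": 0}

```text
t: 11.25
tool_pos: [0.486, -0.2772, 0.0035]
orientation: [2.76, 1.5, 0.001]
force: [-0.7, 0.4, 0.2]
opening: 0.0596
```

Call:
step_arm:
  deltas:
    - {"offset": [0,0,0],"roll": 0}
    - {"offset": [0,0,0],"roll": 0}
    - {"offset": [0,0,0],"roll": 0}
    - {"offset": [0,0,0],"roll": 0}
    - {"offset": [0,0,0],"roll": 0}
    - {"offset": [0,0,0],"roll": 0}
  fingers: 0
  grip_force: 12

```text
t: 12.0
tool_pos: [0.4856, -0.2769, 0.003]
orientation: [2.76, 1.5, -0.0]
force: [-0.4, -0.2, -0.1]
opening: 0.0281
```

The grip is at 28.1 mm as it should be, but the tips are only 3 mm above the underside, level with the fence. I regrip 2 mm higher.

Call:
step_arm:
  deltas:
    - {"offset": [0,0,0],"roll": 0}
    - {"offset": [0,0,0],"roll": 0}
    - {"offset": [0,0,-0.2],"roll": 0}
    - {"offset": [0,0,0],"roll": 0}
    - {"offset": [0,0,0],"roll": 0}
  fingers: 4

```text
t: 12.62
tool_pos: [0.4857, -0.277, 0.005]
orientation: [2.76, 1.5, 0.0]
force: [0.0, -0.7, 0.8]
opening: 0.0397
```

Call:
step_arm:
  deltas:
    - {"offset": [0,0,0],"roll": 0}
    - {"offset": [0,0,0],"roll": 0}
    - {"offset": [0,0,0],"roll": 0}
    - {"offset": [0,0,0],"roll": 0}
    - {"offset": [0,0,0],"roll": 0}
  fingers: 0
  grip_force: 15

```text
t: 13.25
tool_pos: [0.4856, -0.2769, 0.0049]
orientation: [-2.76, -1.5, 0.0]
force: [0.0, 0.2, -1.1]
opening: 0.0278
```

Call:
step_arm:
  deltas:
    - {"offset": [0,0,-1],"roll": 0}
    - {"offset": [0,0,-3],"roll": 0}
    - {"offset": [0,0,-5],"roll": 0}
    - {"offset": [0,0,-5],"roll": 0}
    - {"offset": [0,0,-2],"roll": 0}
    - {"offset": [0,0,0],"roll": -0.144}
    - {"offset": [0,0,0],"roll": -0.144}
    - {"offset": [0,0,0],"roll": -0.144}
    - {"offset": [0,0,0],"roll": -0.144}
    - {"offset": [0,0,0],"roll": 0}

```text
t: 14.5
tool_pos: [0.4852, -0.2766, 0.1642]
orientation: [-2.221, -2.22, 0.0]
force: [-1.2, -0.3, -0.1]
opening: 0.028
```

```bash
python3 - <<'E'
from h import *
s=robot.read_state();tp=s['tool_pos'];M=R.from_rotvec(s['orientation']).as_matrix();yt=np.arctan2(M[1,0],M[0,0]);print(s['t'],tp,s['opening'],np.degrees(yt))
a,b=cams.read_camera('top'),cams.read_camera('side')
for p in(a,b):
  for n,z in(('tray_front',.065),('nest',.055),('cassette_mid',tp[2]+.003),('cassette_label',tp[2]+.001)):print(n,[(d['score'],onz(p,d['xy'],z).round(4)) for d in cams.pinpoint(p,n)[:2]])
I=(0.610,0.265);y=np.pi/2;N=(.610,.110)
B=[(T(N,y,box(-.023,.023,-.017,.017,.055,.058)),(0,255,0)),(T(N,y,box(-.054,-.044,-.063,.063,.035,.095)),(0,0,255))]
C=[(T((tp[0],tp[1],tp[2]-.005),y,box(-.02,.02,-.014,.014,0,.01)),(255,0,0))]
i1=overlay(a,(180,145,250,220),5,B);i2=overlay(b,(195,120,275,195),5,B)
u=proj(b,tp).astype(int);v=proj(a,tp).astype(int)
i3=overlay(b,(u[0]-35,u[1]-20,u[0]+35,u[1]+20),5,C);i4=overlay(a,(v[0]-35,v[1]-20,v[0]+35,v[1]+20),5,C)
w=np.zeros((585,760,3),np.uint8);w[:375,:350]=i1;w[:375,355:755]=i2;w[380:580,:350]=i4;w[380:580,355:705]=i3
cv2.imwrite('pics/f.png',w)
E
```

```text
14.5 [ 0.48518261 -0.27663341  0.16418899] 0.027985801431933143 89.99444362495755
tray_front [(0.77, array([0.6191, 0.0463, 0.065 ]))]
nest [(0.44, array([ 0.4824, -0.3025,  0.055 ]))]
cassette_mid [(0.45, array([ 0.4879, -0.2668,  0.1672]))]
cassette_label [(0.61, array([ 0.4842, -0.2877,  0.1652]))]
tray_front [(0.94, array([0.6133, 0.0583, 0.065 ]))]
nest [(0.58, array([0.616 , 0.1026, 0.055 ]))]
cassette_mid [(0.61, array([ 0.4814, -0.2756,  0.1672]))]
cassette_label [(0.64, array([ 0.4906, -0.288 ,  0.1652]))]
```

View pics/f.png

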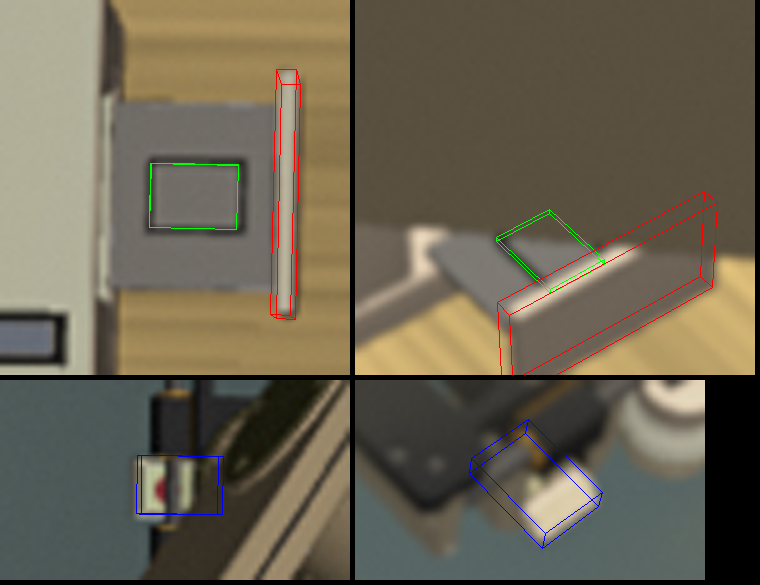

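The nest and panel models fit the top picture within about 1 mm (fence centre at (196,196) of the crop). The held cassette matches its model, label end towards world -y. I carry it over the nest.

Call:
step_arm:
  deltas:
    - {"offset": [4.82,1.56,0],"roll": 0}
    - {"offset": [4.82,1.56,0],"roll": 0}
    - {"offset": [4.82,1.56,0],"roll": 0}
    - {"offset": [4.82,1.56,0],"roll": 0}
    - {"offset": [4.82,1.56,0],"roll": 0}
    - {"offset": [4.82,1.56,0],"roll": 0}
    - {"offset": [4.82,1.56,0],"roll": 0}
    - {"offset": [4.82,1.56,0],"roll": 0}
    - {"offset": [0,0,0],"roll": 0}
    - {"offset": [0,0,0],"roll": 0}

```text
t: 16.25
tool_pos: [0.6099, 0.1086, 0.1647]
orientation: [-2.22, -2.223, 0.001]
force: [0.7, -1.0, 0.4]
opening: 0.0277
```

Call:
step_arm:
  deltas:
    - {"offset": [0,0,2],"roll": 0}
    - {"offset": [0,0,3],"roll": 0}
    - {"offset": [0,0,2],"roll": 0}
    - {"offset": [0,0,1.2],"roll": 0}
    - {"offset": [0,0,0.5],"roll": 0}
    - {"offset": [0,0,0],"roll": 0}
    - {"offset": [0,0,0],"roll": 0}
    - {"offset": [0,0,0],"roll": 0}

```text
t: 17.25
tool_pos: [0.6107, 0.1089, 0.0789]
orientation: [2.22, 2.222, 0.002]
force: [0.5, -0.5, 0.3]
opening: 0.0276
```

```bash
python3 - <<'E'
from h import *
s=robot.read_state();tp=s['tool_pos'];print(s['t'],tp,s['force'],s['opening'])
b=cams.read_camera('side');a=cams.read_camera('top')
N=(.610,.109);y=np.pi/2
B=[(T(N,y,box(-.023,.023,-.017,.017,.055,.058)),(0,255,0)),(T((tp[0],tp[1],tp[2]-.005),y,box(-.02,.02,-.014,.014,0,.01)),(255,0,0))]
w=np.hstack([overlay(b,(195,120,275,195),5,[]),overlay(b,(195,120,275,195),5,B)])
cv2.imwrite('pics/g.png',w)
E
```

```text
17.25 [0.61073852 0.10890335 0.07887532] [ 0.46064933 -0.46711919  0.30366456] 0.02763645111064756
```

View pics/g.png

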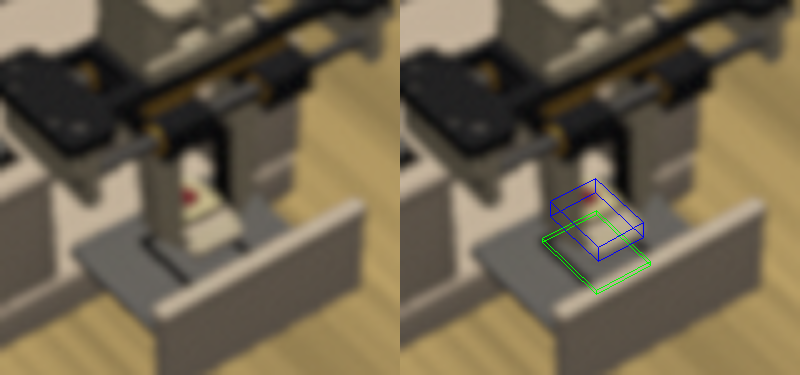

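The side view shows the cassette level in the jaws above the fence (fence left corner (145,240), label end's bottom edge (192,253)-(243,232)), perhaps 1–2 mm further in (+y) than the model. I lower to just above the fence and compare again in the same picture.

Call:
step_arm:
  deltas:
    - {"offset": [0,0,0.5],"roll": 0}
    - {"offset": [0,0,0.5],"roll": 0}
    - {"offset": [0,0,0.3],"roll": 0}
    - {"offset": [0,0,0],"roll": 0}
    - {"offset": [0,0,0],"roll": 0}
    - {"offset": [0,0,0],"roll": 0}

```text
t: 18.1
tool_pos: [0.6103, 0.1088, 0.0651]
orientation: [2.22, 2.222, 0.0]
force: [0.4, 0.1, -0.5]
opening: 0.0277
```

```bash
python3 - <<'E'
from h import *
s=robot.read_state();tp=s['tool_pos'];print(s['t'],tp,s['force'],s['opening'])
b=cams.read_camera('side');a=cams.read_camera('top')
N=(.610,.109);y=np.pi/2
B=[(T(N,y,box(-.023,.023,-.017,.017,.055,.058)),(0,255,0)),(T((tp[0],tp[1],tp[2]-.005),y,box(-.02,.02,-.014,.014,0,.01)),(255,0,0))]
r=(215,150,255,185)
w=np.hstack([overlay(b,r,9,[]),overlay(b,r,9,B)])
w=np.vstack([w,cv2.resize(overlay(a,(180,145,250,190),5,B),(720,280))[:280]])
cv2.imwrite('pics/h.png',w)
for p in(a,b):
  for n,z in(('nest',.055),('cassette_mid',tp[2]+.003),('cassette_label',tp[2]+.001)):print(n,[(round(d['score'],2),onz(p,d['xy'],z).round(4)) for d in cams.pinpoint(p,n)[:1]])
E
```

```text
18.1 [0.61027131 0.10880422 0.06513243] [ 0.39304588  0.06585351 -0.48976022] 0.027727969670299182
nest []
cassette_mid []
cassette_label []
nest [(0.93, array([0.6109, 0.1042, 0.055 ]))]
cassette_mid [(0.46, array([0.6018, 0.1147, 0.0681]))]
cassette_label [(0.47, array([0.6093, 0.0942, 0.0661]))]
```

View pics/h.png

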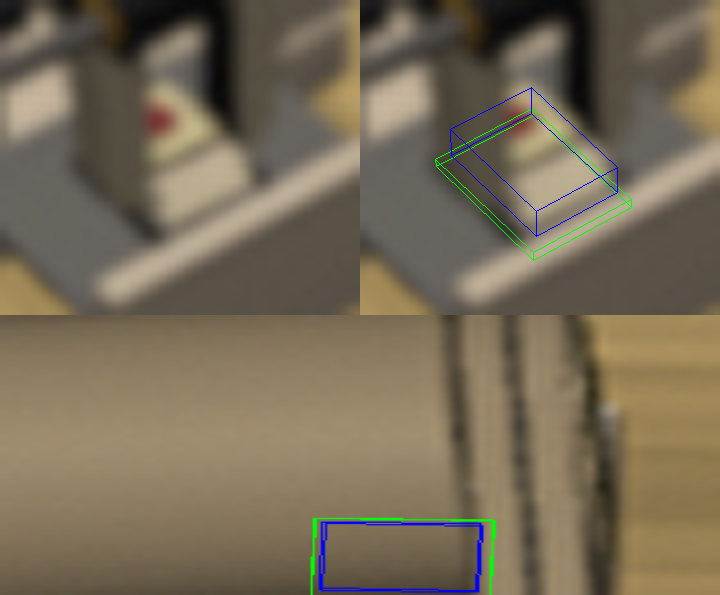

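Call:
step_arm:
  deltas:
    - {"offset": [-0.12,0.05,0],"roll": 0}
    - {"offset": [0,0,0.1],"roll": 0}
    - {"offset": [0,0,0.1],"roll": 0}
    - {"offset": [0,0,0.1],"roll": 0}
    - {"offset": [0,0,0.07],"roll": 0}
    - {"offset": [0,0,0.04],"roll": 0}
    - {"offset": [0,0,0],"roll": 0}
    - {"offset": [0,0,0],"roll": 0}

```text
t: 19.5
tool_pos: [0.6106, 0.1076, 0.0609]
orientation: [2.22, 2.222, 0.0]
force: [-0.4, -0.6, -0.3]
opening: 0.0275
```

Call:
step_arm:
  deltas:
    - {"offset": [0,0,0.04],"roll": 0}
    - {"offset": [0,0,0.03],"roll": 0}
    - {"offset": [0,0,0],"roll": 0}
    - {"offset": [0,0,0],"roll": 0}

```text
t: 20.0
tool_pos: [0.6106, 0.1076, 0.0601]
orientation: [2.221, 2.222, -0.0]
force: [-0.3, 0.9, -0.0]
opening: 0.0276
```

Call:
step_arm:
  deltas:
    - {"offset": [0,0,0.03],"roll": 0}
    - {"offset": [0,0,0.02],"roll": 0}
    - {"offset": [0,0,0],"roll": 0}
    - {"offset": [0,0,0],"roll": 0}

```text
t: 20.5
tool_pos: [0.6107, 0.1076, 0.0599]
orientation: [2.22, 2.222, 0.0]
force: [-1.8, -1.1, 2.9]
opening: 0.0278
```

A 2.9 N contact with the cassette resting on the floor. I release gently and lift.

Call:
step_arm:
  deltas:
    - {"offset": [0,0,0],"roll": 0}
    - {"offset": [0,0,0],"roll": 0}
    - {"offset": [0,0,0],"roll": 0}
  fingers: 3.2

```text
t: 20.88
tool_pos: [0.6105, 0.1076, 0.0594]
orientation: [-2.22, -2.222, 0.0]
force: [0.2, -0.0, 0.1]
opening: 0.0317
```

Call:
step_arm:
  deltas:
    - {"offset": [0,0,0],"roll": 0}
    - {"offset": [0,0,0],"roll": 0}
    - {"offset": [0,0,-0.5],"roll": 0}
    - {"offset": [0,0,-2],"roll": 0}
    - {"offset": [0,0,-4],"roll": 0}
    - {"offset": [0,0,-4],"roll": 0}
    - {"offset": [-5,0,0],"roll": 0}
    - {"offset": [-5,0,0],"roll": 0}
    - {"offset": [-5,0,0],"roll": 0}
    - {"offset": [-5,0,0],"roll": 0}
  fingers: 4.4

```text
t: 22.12
tool_pos: [0.6112, -0.0941, 0.1668]
orientation: [2.219, 2.221, 0.002]
force: [1.0, 0.6, 1.1]
opening: 0.0443
```

```bash
python3 - <<'E'
from h import *
s=robot.read_state();tp=s['tool_pos'];print(s['t'],tp,s['force'],s['opening'])
b=cams.read_camera('side');a=cams.read_camera('top')
w=np.hstack([overlay(a,(185,150,245,215),6,[]),cv2.resize(overlay(b,(205,135,265,195),6,[]),(390,390))])
cv2.imwrite('pics/i.png',w)
for p in(a,b):
  for n,z in(('tray_front',.065),('nest',.055),('cassette_mid',.063),('cassette_label',.061)):print(n,[(round(d['score'],2),onz(p,d['xy'],z).round(4)) for d in cams.pinpoint(p,n)[:1]])
E
```

```text
22.125 [ 0.6112009  -0.09405562  0.16683393] [0.99783705 0.55929471 1.07675971] 0.04429521125560392
tray_front [(0.7, array([0.6025, 0.0475, 0.065 ]))]
nest [(0.82, array([0.6071, 0.1076, 0.055 ]))]
cassette_mid []
cassette_label [(0.5, array([0.6097, 0.0975, 0.061 ]))]
tray_front [(0.87, array([0.6075, 0.0537, 0.065 ]))]
nest [(0.8, array([0.6067, 0.1061, 0.055 ]))]
cassette_mid [(0.52, array([0.6109, 0.1103, 0.063 ]))]
cassette_label [(0.45, array([0.6143, 0.0981, 0.061 ]))]
```

View pics/i.png

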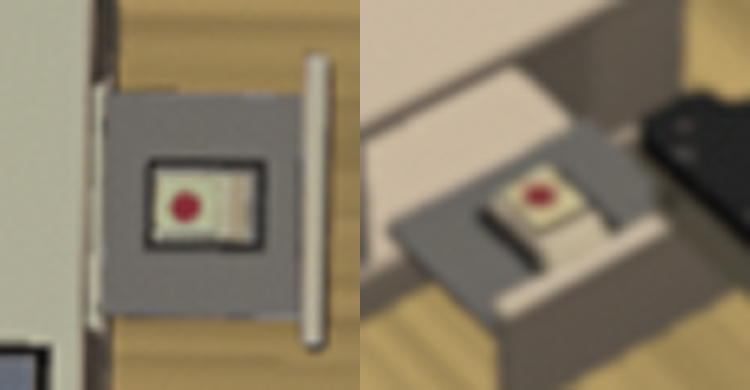

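The cassette lies inside the fence in both views (at (205,205) of the left crop), with its label end towards the panel. Now I close the fingers, lower in front of the panel and push.

Call:
step_arm:
  deltas:
    - {"offset": [0,0,2],"roll": 0}
    - {"offset": [0,0,3],"roll": 0}
    - {"offset": [0,0,3],"roll": 0}
    - {"offset": [0,0,2],"roll": 0}
    - {"offset": [0,0,0.7],"roll": 0}
    - {"offset": [2,0,0],"roll": 0}
    - {"offset": [3,0,0],"roll": 0}
    - {"offset": [2.5,0,0],"roll": 0}
    - {"offset": [2,0,0],"roll": 0}
    - {"offset": [1,0,0],"roll": 0}
    - {"offset": [0.7,0,0],"roll": 0}
    - {"offset": [0,0,0],"roll": 0}
  fingers: 0

```text
t: 24.12
tool_pos: [0.6108, 0.0196, 0.0577]
orientation: [2.22, 2.222, -0.0]
force: [-0.7, 0.2, -0.1]
opening: 0.0003
```

Call:
step_arm:
  deltas:
    - {"offset": [0.6,0,0],"roll": 0}
    - {"offset": [0.6,0,0],"roll": 0}
    - {"offset": [0.4,0,0],"roll": 0}
    - {"offset": [0.25,0,0],"roll": 0}
    - {"offset": [0.25,0,0],"roll": 0}
    - {"offset": [0.25,0,0],"roll": 0}
    - {"offset": [0.25,0,0],"roll": 0}
    - {"offset": [0.25,0,0],"roll": 0}
    - {"offset": [0.25,0,0],"roll": 0}
    - {"offset": [0.3,0,0],"roll": 0}
    - {"offset": [0.3,0,0],"roll": 0}
    - {"offset": [0.3,0,0],"roll": 0}

```text
t: 25.62
tool_pos: [0.6106, 0.0597, 0.0576]
orientation: [2.221, 2.222, -0.0]
force: [-0.8, -2.2, 0.5]
opening: 0.0003
```

Call:
step_arm:
  deltas:
    - {"offset": [0.35,0,0],"roll": 0}
    - {"offset": [0.4,0,0],"roll": 0}
    - {"offset": [0.4,0,0],"roll": 0}
    - {"offset": [0.4,0,0],"roll": 0}
    - {"offset": [0.4,0,0],"roll": 0}
    - {"offset": [0.4,0,0],"roll": 0}
    - {"offset": [0.4,0,0],"roll": 0}
    - {"offset": [0.4,0,0],"roll": 0}
    - {"offset": [0.4,0,0],"roll": 0}
    - {"offset": [0.4,0,0],"roll": 0}
    - {"offset": [0.4,0,0],"roll": 0}
    - {"offset": [0.4,0,0],"roll": 0}

```text
t: 27.12
tool_pos: [0.6105, 0.1071, 0.0576]
orientation: [2.221, 2.222, -0.001]
force: [-1.9, -5.4, 2.2]
opening: 0.0007
```

Call:
step_arm:
  deltas:
    - {"offset": [0.35,0,0],"roll": 0}
    - {"offset": [0.3,0,0],"roll": 0}
    - {"offset": [0.25,0,0],"roll": 0}
    - {"offset": [0.2,0,0],"roll": 0}
    - {"offset": [0.2,0,0],"roll": 0}
    - {"offset": [0.2,0,0],"roll": 0}
    - {"offset": [0.2,0,0],"roll": 0}
    - {"offset": [0.15,0,0],"roll": 0}
    - {"offset": [0.1,0,0],"roll": 0}

```text
t: 28.25
tool_pos: [0.6105, 0.1258, 0.0577]
orientation: [2.22, 2.222, -0.002]
force: [-2.2, -8.4, 2.8]
opening: 0.0005
```

Call:
step_arm:
  deltas:
    - {"offset": [0.1,0,0],"roll": 0}
    - {"offset": [0.1,0,0],"roll": 0}
    - {"offset": [0.1,0,0],"roll": 0}
    - {"offset": [0.1,0,0],"roll": 0}
    - {"offset": [0.1,0,0],"roll": 0}
    - {"offset": [0.1,0,0],"roll": 0}

```text
t: 29.0
tool_pos: [0.6105, 0.1322, 0.0576]
orientation: [2.221, 2.222, -0.001]
force: [-2.9, -6.8, 2.8]
opening: 0.0006
```

Call:
step_arm:
  deltas:
    - {"offset": [0.1,0,0],"roll": 0}
    - {"offset": [0.08,0,0],"roll": 0}
    - {"offset": [0.08,0,0],"roll": 0}
    - {"offset": [0,0,0],"roll": 0}

```text
t: 29.5
tool_pos: [0.6105, 0.1345, 0.0576]
orientation: [2.22, 2.222, -0.002]
force: [-3.1, -8.3, 2.7]
opening: 0.0007
```

Call:
step_arm:
  deltas:
    - {"offset": [0.07,0,0],"roll": 0}
    - {"offset": [0.07,0,0],"roll": 0}
    - {"offset": [0,0,0],"roll": 0}

```text
t: 29.88
tool_pos: [0.6105, 0.1346, 0.0577]
orientation: [2.22, 2.221, -0.004]
force: [-3.8, -12.8, 4.8]
opening: 0.0002
```

Call:
step_arm:
  deltas:
    - {"offset": [0.07,0,0],"roll": 0}
    - {"offset": [0.07,0,0],"roll": 0}
    - {"offset": [0,0,0],"roll": 0}

```text
t: 30.25
tool_pos: [0.6105, 0.1348, 0.0577]
orientation: [2.22, 2.219, -0.006]
force: [-3.8, -17.6, 4.6]
opening: 0.0007
```

It is hard against the stop (17.6 N, no more travel). I back off gently and look.

Call:
step_arm:
  deltas:
    - {"offset": [-0.15,0,0],"roll": 0}
    - {"offset": [-0.15,0,0],"roll": 0}
    - {"offset": [-0.2,0,0],"roll": 0}
    - {"offset": [-0.2,0,0],"roll": 0}
    - {"offset": [-0.2,0,0],"roll": 0}
    - {"offset": [-0.3,0,0],"roll": 0}
    - {"offset": [-0.3,0,0],"roll": 0}

```text
t: 31.12
tool_pos: [0.6107, 0.1233, 0.0576]
orientation: [-2.22, -2.223, -0.001]
force: [0.1, 0.1, 0.3]
opening: 0.0005
```

Call:
step_arm:
  deltas:
    - {"offset": [-1,0,0],"roll": 0}
    - {"offset": [-3,0,0],"roll": 0}
    - {"offset": [-5,0,0],"roll": 0}
    - {"offset": [-5,0,0],"roll": 0}
    - {"offset": [-4,0,0],"roll": 0}
    - {"offset": [0,0,-4],"roll": 0}
    - {"offset": [0,0,-5],"roll": 0}
    - {"offset": [0,0,-3],"roll": 0}
    - {"offset": [0,0,0],"roll": 0}
    - {"offset": [0,0,0],"roll": 0}

```text
t: 32.38
tool_pos: [0.6101, -0.0572, 0.1763]
orientation: [-2.22, -2.221, 0.001]
force: [-1.2, 0.3, -1.7]
opening: 0.0004
```

```bash
python3 - <<'E'
from h import *
s=robot.read_state();tp=s['tool_pos'];print(s['t'],tp,s['force'],s['opening'])
a=cams.read_camera('top');b=cams.read_camera('side')
I=(0.610,0.265);B=[(T(I,np.pi/2,box(-.124,-.114,-.063,.063,.035,.095)),(0,255,0))]
w=np.hstack([overlay(a,(105,130,235,230),3,[]),cv2.resize(overlay(b,(140,75,270,195),3,B),(325,300))])
cv2.imwrite('pics/j.png',w)
for p in(a,b):
  for n,z in(('tray_front',.065),('nest',.055),('cassette_mid',.063),('mould',0),('jar',0),('dispenser',0)):print(n,[(round(d['score'],2),onz(p,d['xy'],z).round(4)) for d in cams.pinpoint(p,n)[:1]])
E
```

```text
32.375 [ 0.61011302 -0.05717412  0.17634153] [-1.15508276  0.34788538 -1.67796842] 0.00040973255390447323
tray_front [(0.83, array([0.6132, 0.134 , 0.065 ]))]
nest [(0.79, array([0.6159, 0.1895, 0.055 ]))]
cassette_mid []
mould [(0.59, array([ 0.4609, -0.1427,  0.    ]))]
jar []
dispenser [(0.47, array([ 0.7295, -0.1073,  0.    ]))]
tray_front [(0.9, array([0.6203, 0.1444, 0.065 ]))]
nest [(0.95, array([0.5993, 0.1897, 0.055 ]))]
cassette_mid [(0.47, array([0.5972, 0.1834, 0.063 ]))]
mould [(0.87, array([ 0.4579, -0.1319, -0.    ]))]
jar [(0.59, array([ 0.6235, -0.2341,  0.    ]))]
dispenser [(0.79, array([ 0.7209, -0.1174,  0.    ]))]
```

View pics/j.png

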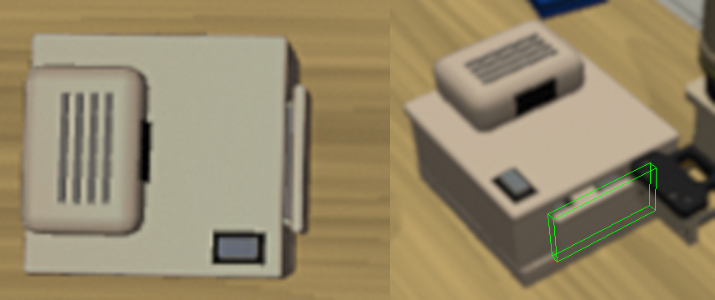

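The tray is shut at its starting place (panel at (300,160) left, inside the green model right) more than 1 s after letting go. Handing in.

```bash
python3 - <<'E'
from h import *
for _ in range(4):
    a=cams.read_camera('top')
print([(d['score'],onz(a,d['xy'],.065).round(3)) for d in cams.pinpoint(a,'tray_front')[:1]])
print(robot.close_job(), robot.read_state()['t'])
E
```

```text
[(0.91, array([0.612, 0.135, 0.065]))]
the job is handed in; nothing more can be done
the job is handed in; nothing more can be done
```

The cassette is in the fence and the tray is shut. I handed the job in about 33 s into the 58 s allowed.

- **Release and pick-up:** I pressed the release and the tray sprang fully out. My first grip on the cassette was too low to clear the fence, so I regripped it 2 mm higher.
- **Placing:** I lowered the cassette slowly, moving it about 1 mm to allow for a small disagreement between the two cameras. I let go once it rested on the floor at about 3 N. Both cameras then showed it lying inside the fence, wax up, with its label end towards the front panel.
- **Closing:** I pushed the tray in slowly until it met its stop at about 18 N, then backed away.

**Last checks:** With the arm clear, the tray front was at y = 0.135 m. Before pressing, it measured 0.129–0.135 m from the same camera. It stayed there for more than a second after I let go. The bystanders were found where they started, within the networks' scatter of about 15 mm; the jar showed only in the side view.

**Not confirmed directly:** The cassette can't be seen with the tray shut, so I can't show that it still lies in the fence. I judge that it does from the slow push. I inferred the click from the tray staying shut.

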